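Bed a piano keyframe glide bolt and lock it

TASK

On the keyframe section with the brass, red-tipped winged bolt, turn the bolt clockwise (seen from above) until you feel it bottom gently on the keybed, without forcing it, then back it off a quarter of a turn. Then swing the red-knobbed lock lever beside it right round to its stop and let go. Leave the finished keyframe section with the steel bolt and black knob, and all the tools and other things lying about, alone.

Things in the scene. Friction and masses are not known exactly. Their poses are not given: they have to be found in the camera images.
- keyframe: piano keyframe section fixed to the bench: dark keybed board 130 x 220 x 18 mm, over it a pale rail 60 mm wide along y, top at 60 mm, two key sticks (160 mm) across its ends, 66 mm high. Origin: centre of the underside, z up. Bolt axis at (0, +45 mm), lock lever pivot at (0, -50 mm). This is the one to adjust.
- bolt_wing (a point): centre of the brass bolt's wing, an upright flat bar 44 mm long, 12 mm thick, 30 mm high (+-15 mm about this point), 90 mm above the bench; x points along it to its red-painted end. It turns about upright z at a fixed height (the thread's travel is inside) with about 0.04 N m of friction. Clockwise from above screws it down. It starts 1.0 to 2.4 rad above bottom.
- bolt_bushing (a point): centre of the top of the steel bushing (26 mm across, 68 mm above the bench) under the wing. Where the wing points at bottom differs every time and cannot be seen. Past bottom, torque rises about 2 N m per rad of further turning (springs back on release); over about 0.3 N m there spoils the keybed. An ordinary grip can pass more than that.
- bolt_foot (a point): centre of the underside of the bolt's brass foot (12 mm across), under the rail on the bolt's axis. It moves 1.5 mm per full turn, so a quarter turn is under 0.4 mm, too little to measure reliably. Bottomed, it rests on the keybed's top, 18 mm above the keyframe's origin; its heading means nothing.
- bolt_strain (a point): point on the bolt's axis inside the rail, 40 mm above the keyframe's origin while the bolt is free: the seat that takes the bolt's thrust. It sinks 1.35 mm per N m of torque on the bottom; 0.4 mm is the most allowed, too little to measure reliably. Its heading means nothing.
- lock_knob (a point): centre of the red upright knob (16 mm across, 30 mm high; this point is 91 mm above the bench, 15 mm below its top) at the end of the lock lever, 60 mm from the lever's pivot. The lever itself is a flat bar 12 mm wide at 74 to 80 mm above the bench.
- lock_pivot (a point): point on the lever's upright pivot axis, at the height of the knob's centre
- lock (a joint): angle of the lock lever in rad: 0 when it points across the rail to the keyframe's -x side; it grows counter-clockwise seen from above, towards the keyframe's -y end; 1.45 is the locked stop, along the rail. It starts between 0 and 0.3, needs about 3 N at the knob and stays where it is left.
- keyframe_done: piano keyframe section fixed to the bench: dark keybed board 130 x 220 x 18 mm, over it a pale rail 60 mm wide along y, top at 60 mm, two key sticks (160 mm) across its ends, 66 mm high. Origin: centre of the underside, z up. Bolt axis at (0, +45 mm), lock lever pivot at (0, -50 mm). The finished one, with a steel, black-tipped winged bolt and its lock lever (black knob) shut: leave alone.
- steel_bolt (a joint): turn of the finished section's steel bolt in rad, 0 as found: leave alone
- lock_done (a joint): angle of the finished section's lock lever in rad, 0 as found (locked): leave alone
- pin_tin: bystander: closed steel tin of tuning pins, 56 mm across, 60 mm high; origin at the centre of its underside
- wedge: bystander: black rubber muting wedge, 60 x 26 x 22 mm; origin at the centre of its underside (x along its length where it is long, the key along y)
- mug: bystander: blue mug, 76 mm across, 85 mm high; origin at the centre of its underside
- mallet: bystander: hammer with wooden handle, 260 mm long; origin at the centre of its underside (x along its length where it is long, the key along y)
- screwdriver: bystander: screwdriver with orange handle, 200 mm long; origin at the centre of its underside (x along its length where it is long, the key along y)
- tuning_lever: bystander: piano tuning lever with dark wooden handle, 260 mm long; origin at the centre of its underside (x along its length where it is long, the key along y)
- spare_key: bystander: loose piano key stick, 25 x 230 x 18 mm; origin at the centre of its underside (x along its length where it is long, the key along y)

How it is judged:
On the way, in this order (a step that is already met when the one before it is completed fails the run):
1. the brass bolt is bottomed on the keybed (z of bolt_foot in the frame of keyframe below 0.01802 m), for 0.1 s.
2. the bolt is backed off a quarter turn from bottom (z of bolt_foot in the frame of keyframe between 0.0182747 and 0.0184753 m), for 0.3 s.
3. the lock lever is swung to its stop (all of step 2 and value of joint lock above 1.35 rad), for 0.2 s.
At the end, for the whole second after the job is handed in: The brass bolt has been bottomed (within 5 degrees) and then stands a quarter turn, within 24 degrees, above bottom; the lock lever is within 0.1 rad of its locked stop and at rest (all of step 3 and velocity of joint lock below 0.05 rad/s); the robot touches nothing.
It fails at once if the bolt was forced: more than about 0.3 N m on the bottom (seat sunk over 0.4 mm) (z of bolt_strain in the frame of keyframe below 0.0396 m).
It fails at once if the finished section's bolt or lever was moved (value of joint steel_bolt above 0.1 rad or value of joint any of steel_bolt, lock_done below -0.1 rad).
It fails at once if a tool or other bystander was moved more than 30 mm (distance of any of pin_tin, wedge, mug, mallet, screwdriver, tuning_lever, spare_key from where it was at the start of the episode above 0.03 m).
It also fails if it takes over 67 s, if anything falls off the work surface, if the arm or the gripper's body presses on something with over 40 N, if the wrist force passes 120 N, or if a joint passes its speed limit or range.

ROBOT

A 7-joint arm with a two-finger parallel gripper is mounted at the origin on the work surface. World frame = base frame: x ahead of the robot, y to its left, z up, the work surface at z = 0. Lengths are in m, angles in rad, forces in N, time in s.
With the tool pointing down it reaches from about 0.35 to 0.9 m from the base axis. Payload 8.1 kg.
Tool frame: the origin (TCP) lies between the finger pads; the fingertips stand 25 mm ahead of it and the grasp point (between the pads) lies 6 mm ahead of it; z points along the fingers, y is the direction in which the jaws open and shut (so a half turn about z gives the same grasp; the last joint's range is limited). The gripper opens to 92 mm and grips with 3 to 60 N. Pads are 19 mm wide; open, the fingers measure 130 mm over their backs; the gripper's body (75 mm by 190 mm) begins 47 mm behind the grasp point.
Start: joints at [-1.368, 0.434, 0.025, 1.573, -0.012, 1.134, -0.075], TCP at [0.188, 0.596, 0.252] pointing down, gripper open.
Joint ranges: [-2.62, 2.62], [-0.44, 2.09], [-1.27, 1.32], [0.08, 2.57], [-1.32, 4.46], [0.12, 2], [-2.74, 2.74]. Speed limits (rad/s): [2.22, 2.22, 3.01, 3.01, 3.14, 3.14, 3.14].

INTERFACE

Orientations are given as a rotation vector (axis times angle).
In Python, from cell import * gives the robot as it stands.
- The arm moves only by the shell command python3 -m jog 'ROWS' [FORCE]. ROWS is JSON, one flat list of numbers, 5 for each row, row after row: the finger opening in mm, from 0 to 91.8, then the shift along the tool's x, y, z in units of 40 mm (1.0 is 40 mm), then the turn about the tool's z in units of 6 degrees (1.0 is 6 degrees). A call has 1 to 20 rows; each row shifts and turns the pose as measured when the row begins, along the tool's axes as they then stand; what a row does not reach is not made up. A row lasts 1/12 s, in which the tool goes at most 41.7 mm and 7.16 degrees, less where a joint would pass 70% of its speed; a pose out of reach is approached as far as the arm can. A call is refused whole if a number of a shift passes 1 or a number of a turn 1, either way. A call with a gripper value outside its range is refused whole. The fingers move at their own pace and stop on an object; FORCE is the grip in N (left out, the last holds). Time passes only in rows, so rows that do not move let the fingers close. It gives the time, the measured TCP pose, the force and the opening at its end, in the units of the state.
- observe(): the state, without advancing time (a new reading comes with each control period).
- get_image(name): name is "side" or "top" or "wrist"; returns the picture (384x512x3 uint8, red, green, blue); there is no depth.
- camera_params(name): a dict with "intrinsics" (3x3 intrinsics, pixels), "xyz" and "orientation" of the camera in the world. Camera axes: x right, y down, z forward; pixel columns grow to the right and rows downward; lengths in m; the calibration is good to about 2 mm. A picture is of the moment at which its call begins: read the wrist's pose just before it. camera_params takes no time and is no camera call; for the wrist camera it gives the pose at the moment of the call.
- sign_off(): hands the job in, once; it reports no verdict.
The state is a dict: "clock": time; "joints": joint angles; "dq": joint speeds; "joint_efforts": joint torques, N m; "position": TCP position; "ee_rot": TCP orientation; "force": force on the tool from outside, world axes, zero at the start; "ft_torque": the same for the moment, N m; "width": opening from 0.0 (shut) to 1.0 (fully open).
Only numpy, scipy, OpenCV 4.12 (cv2) and the standard library are available. Lean on these libraries where they do the work, as an engineer would, in place of code of your own. Each camera call takes 0.05 s, during which the arm holds its last target. There are 200 camera calls.

## Working session

There is one attempt and no reset: what is moved stays moved. The work goes in short steps, Python scripts to look and compute and a shell command to move; the robot and the scene stay as the last step left them, time stands still between calls to the robot, and variables do not carry over. Pictures are saved under pics/ and viewed, about 8 in all and at most 12, crops included, and the job is handed in when it is done.

```bash
mkdir -p pics; ls; python3 - <<'E'
from cell import *
import cv2
s=observe();print(s)
for n in("top","side"):
    p=camera_params(n);print(n,p)
    cv2.imwrite(f"pics/{n}0.png",get_image(n)[:,:,::-1])
E
```

```text
pics
{'clock': 0.0, 'joints': array([-1.36760346,  0.43519815,  0.02498216,  1.57408628, -0.01160289,
        1.13397339, -0.07510304]), 'dq': array([-0.00061829, -0.00139211,  0.00023733, -0.00021135, -0.00029548,
       -0.00015382,  0.00078569]), 'joint_efforts': array([ 9.03204091e-04, -6.67865109e+01,  9.85586755e-01, -3.14461291e+01,
       -6.04044367e-02,  4.23753331e-02,  1.91403788e-04]), 'position': array([0.18807223, 0.59555085, 0.25096465]), 'ee_rot': array([-4.78582474e-01, -3.10483084e+00,  2.38321472e-03]), 'force': array([-0.1012364 ,  0.07266704,  0.51433713]), 'ft_torque': array([-0.05889821, -0.05999438,  0.01505556]), 'width': 0.9999300402627319}
top {'intrinsics': array([[494.44376935,   0.        , 256.59266529],
       [  0.        , 494.44376935, 193.47110773],
       [  0.        ,   0.        ,   1.        ]]), 'xyz': array([ 0.4353311 , -0.00538136,  1.53141299]), 'orientation': array([-2.17733845,  2.16437981, -0.11629977])}
side {'intrinsics': array([[398.36885872,   0.        , 263.30309851],
       [  0.        , 398.36885872, 191.79292579],
       [  0.        ,   0.        ,   1.        ]]), 'xyz': array([0.22069768, 0.9937706 , 0.99776272]), 'orientation': array([-0.44955527,  2.70929604, -1.23977539])}
```

View pics/top0.png

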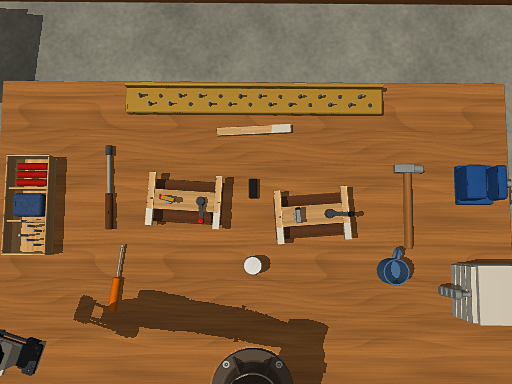

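The top view shows the target section around (185,202), with the brass wing near (170,199) and the red knob near (201,220). The finished section is around (315,214).

```bash
cat > h.py <<'E'
import numpy as np,cv2
from scipy.spatial.transform import Rotation as R
def ray(p,u,v,z):
    K=p["intrinsics"];d=R.from_rotvec(p["orientation"]).apply(np.linalg.solve(K,[u,v,1.]))
    c=np.asarray(p["xyz"]);return c+d*(z-c[2])/d[2]
def proj(p,X):
    q=p["intrinsics"]@R.from_rotvec(p["orientation"]).inv().apply(np.asarray(X)-p["xyz"]);return q[:2]/q[2]
def blobs(im,lo,hi,amin=4):
    h=cv2.cvtColor(im,cv2.COLOR_RGB2HSV);m=cv2.inRange(h,np.array(lo),np.array(hi))
    n,l,st,c=cv2.connectedComponentsWithStats(m)
    return [(st[i,4],c[i].round(1),st[i,:4]) for i in range(1,n) if st[i,4]>=amin],l
def reds(im,amin=4):
    h=cv2.cvtColor(im,cv2.COLOR_RGB2HSV);m=cv2.inRange(h,np.array([0,170,90]),np.array([6,255,255]))|cv2.inRange(h,np.array([174,170,90]),np.array([180,255,255]))
    n,l,st,c=cv2.connectedComponentsWithStats(m)
    return [(int(st[i,4]),c[i].round(1),st[i,:4]) for i in range(1,n) if st[i,4]>=amin]
E
python3 - <<'E'
from cell import *
from h import *
im=cv2.imread("pics/top0.png")[:,:,::-1].copy()
p=camera_params("top")
for b in reds(im,3):
    print(b, ray(p,*b[1],.1).round(3))
for u,v in [(154,172),(220,178),(149,225),(217,229)]: print(u,v,ray(p,u,v,.066).round(3))
c=cv2.resize(im[150:260,120:240],None,fx=5,fy=5,interpolation=cv2.INTER_CUBIC)
cv2.imwrite("pics/c1.png",c[:,:,::-1])
E
```

```text
(206, array([ 31.8, 166. ]), array([ 17, 163,  30,   7], dtype=int32)) [0.659 0.646 0.1  ]
(205, array([ 31.1, 174. ]), array([ 16, 171,  31,   7], dtype=int32)) [0.636 0.646 0.1  ]
(208, array([ 30.8, 182. ]), array([ 16, 179,  31,   7], dtype=int32)) [0.612 0.646 0.1  ]
(9, array([159.6, 196.2]), array([159, 194,   2,   5], dtype=int32)) [0.573 0.27  0.1  ]
(25, array([200.2, 220.2]), array([198, 218,   6,   5], dtype=int32)) [0.504 0.151 0.1  ]
154 172 [0.649 0.296 0.066]
220 178 [0.632 0.098 0.066]
149 225 [0.49  0.306 0.066]
217 229 [0.48  0.105 0.066]
```

View pics/c1.png

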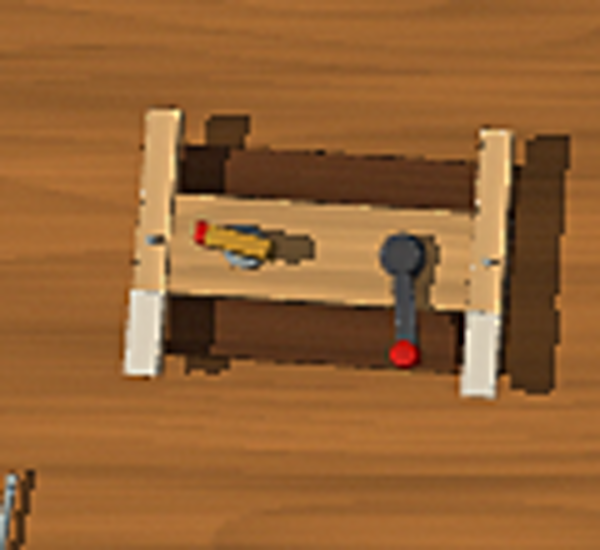

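The crop shows the wing running from its red end (159,196.5) to about (174,199.5). The bushing is near (169,199.4), the lever pivot near (200.6,201) and the knob near (200.4,220.3).

```bash
python3 - <<'E'
from cell import *
from h import *
p=camera_params("top")
b=ray(p,169,199.4,.068);pv=ray(p,200.6,201,.082);k=ray(p,200.4,220.3,.104);r=ray(p,159.6,196.5,.105);e=ray(p,174,199.7,.105)
print("bush",b,"pivot",pv,"d",np.linalg.norm((b-pv)[:2]),"knob",k,np.linalg.norm((k-pv)[:2]),"wing",r,e,(r+e)/2)
print("kf yaw from axis",np.degrees(np.arctan2(*(b-pv)[[1,0]]))-90,"wing heading",np.degrees(np.arctan2(*(r-e)[[1,0]])))
s=observe();T=R.from_rotvec(s["ee_rot"]);print(T.as_matrix().round(3))
print("rows shift units",T.inv().apply(np.array([b[0],b[1],.22])-s["position"])/.04)
print(camera_params("wrist"), T.inv().apply(camera_params("wrist")["xyz"]-s["position"]))
E
```

```text
bush [0.56664372 0.24843669 0.068     ] pivot [0.56123578 0.15304962 0.082     ] d 0.09554024403107925 knob [0.50344886 0.1502543  0.104     ] 0.05785448780738311 wing [0.57158626 0.26941544 0.105     ] [0.56254112 0.22754063 0.105     ] [0.56706369 0.24847803 0.105     ]
kf yaw from axis -3.2448908132085137 wing heading 77.811121670751
[[-0.954  0.301 -0.   ]
 [ 0.301  0.954 -0.001]
 [-0.    -0.001 -1.   ]]
rows shift units [-11.63826842  -5.42538866   0.78485587]
{'intrinsics': array([[314.21295341,   0.        , 260.25684768],
       [  0.        , 314.21295341, 189.67673719],
       [  0.        ,   0.        ,   1.        ]]), 'xyz': array([0.12326334, 0.61560529, 0.38417253]), 'orientation': array([2.35532867, 1.72642773, 0.22391058])} [ 0.06780528 -0.0006105  -0.13314486]
```

```bash
python3 -m jog '[60,-0.9,-0.42,0,0, 60,-0.9,-0.42,0,0, 60,-0.9,-0.42,0,0, 60,-0.9,-0.42,0,0, 60,-0.9,-0.42,0,0, 60,-0.9,-0.42,0,0, 60,-0.9,-0.42,0,0, 60,-0.9,-0.42,0,0, 60,-0.9,-0.42,0,0, 60,-0.9,-0.42,0,0, 60,-0.9,-0.42,0,0, 60,-0.9,-0.42,0,0, 60,-0.8,-0.38,0.3,0, 60,0,0,0.3,0]' 10
python3 -m jog '[60,0,0,0,-1, 60,0,0,0,-1, 60,0,0,0,-1, 60,0,0,0,-1, 60,0,0,0,-1, 60,0,0,0,-1, 60,0,0,0,-1, 60,0,0,0,-1, 60,0,0,0,-1, 60,0,0,0,-1, 60,0,0,0,-1, 60,0,0,0,-1, 60,0,0,0,-1, 60,0,0,0,-1, 60,0,0,0,-1, 60,0,0,0,-1]'
cat > look.py <<'E'
from cell import *
from h import *
import sys
s=observe();p=camera_params("wrist");im=get_image("wrist")
cv2.imwrite(f"pics/{sys.argv[1]}.png",im[:,:,::-1])
M=R.from_rotvec(s["ee_rot"]).as_matrix()
print("q",s["joints"].round(3),"pos",s["position"].round(4),"tilt",M[:,2].round(3),"yhead",np.degrees(np.arctan2(M[1,1],M[0,1])).round(1),"F",s["force"].round(2),"T",s["ft_torque"].round(3),"t",s["clock"])
for b in reds(im,30): print(b, ray(p,*b[1],.105).round(4))
print("bush px",proj(p,[.567,.248,.068]),"wing px",proj(p,[.567,.248,.105]))
E
python3 look.py w1
```

```text
clock: 1.27
position: [0.5785, 0.235, 0.2216]
ee_rot: [-0.461, -3.105, 0.011]
force: [-0.9, -0.6, 0.1]
width: 0.652
clock: 2.6
position: [0.5722, 0.2295, 0.2074]
ee_rot: [2.065, -2.327, -0.003]
force: [1.1, -0.2, 0.8]
width: 0.65
q [-0.31   0.49  -0.237  1.609  0.129  1.088  2.439] pos [0.5722 0.2295 0.2074] tilt [-0.024 -0.018 -1.   ] yhead 173.2 F [ 1.07 -0.22  0.79] T [0.094 0.051 0.024] t 2.6
bush px [266.57573137 209.25498932] wing px [268.47049142 223.02647419]
```

View pics/w1.png

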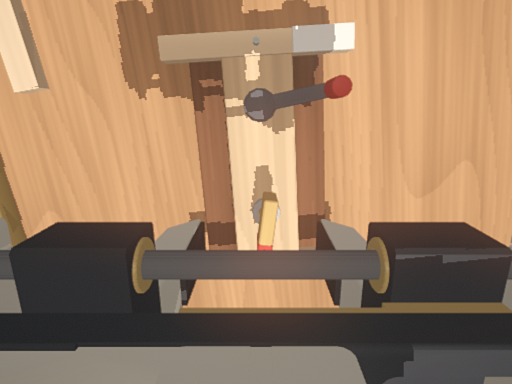

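Wrist view: the bushing is at about (267,209), as predicted. The wing runs from (270,198) to its red end at about (265,248), between the open fingers.

```bash
cat > go.py <<'E'
from cell import *
from h import *
import sys
x,y,z=map(float,sys.argv[1:4])
s=observe();T=R.from_rotvec(s["ee_rot"]);M=T.as_matrix()
print("pos",s["position"].round(4),"tilt",M[:,2].round(3),"yhead",np.degrees(np.arctan2(M[1,1],M[0,1])).round(2),"q7",s["joints"][6].round(3),"F",s["force"].round(2),"T",s["ft_torque"].round(3),"w",round(s["width"]*91.8,1),"t",s["clock"])
print("units",(T.inv().apply(np.array([x,y,z])-s["position"])/.04).round(3))
E
python3 - <<'E'
from cell import *
from h import *
p=camera_params("wrist");a=ray(p,265,248,.105);b=ray(p,270,198,.105)
print(a,b,np.degrees(np.arctan2(*(a-b)[[1,0]])))
E
python3 go.py .567 .248 .102
```

```text
[0.57185067 0.26872886 0.105     ] [0.56341544 0.22734033 0.105     ] 78.48053853634399
pos [0.5722 0.2294 0.2073] tilt [-0.024 -0.019 -1.   ] yhead 173.6 q7 2.446 F [-0.82  0.71  0.18] T [ 0.043  0.06  -0.013] w 59.9 t 2.65
units [-0.504  0.122  2.625]
```

```bash
python3 -m jog '[60,-0.4,0.12,0,0.5, 60,-0.1,0,0.5,0.3, 60,0,0,0.5,0, 60,0,0,0,0, 60,0,0,0,0]'; python3 go.py .5675 .248 .102
```

```text
clock: 3.07
position: [0.568, 0.2496, 0.165]
ee_rot: [1.956, -2.417, -0.003]
force: [-0.6, -0.0, 1.4]
width: 0.648
pos [0.568  0.2496 0.165 ] tilt [-0.026 -0.019 -0.999] yhead 167.95 q7 2.314 F [-0.6  -0.02  1.36] T [0.099 0.064 0.012] w 59.5 t 3.0667
units [ 0.005 -0.03   1.574]
```

```bash
python3 -m jog '[60,0,0,0.4,0, 60,0,0,0.4,0, 60,0,-0.02,0.4,0, 60,0,0,0.3,0, 60,0,0,0.08,0,60,0,0,0,0]'; python3 go.py .5675 .248 .102
python3 -m jog '[0,0,0,0,0, 0,0,0,0,0, 0,0,0,0,0, 0,0,0,0,0, 0,0,0,0,0, 0,0,0,0,0, 0,0,0,0,0, 0,0,0,0,0]' 12; python3 go.py .5675 .248 .102
```

```text
clock: 3.57
position: [0.5693, 0.2488, 0.1045]
ee_rot: [1.951, -2.428, 0.0]
force: [0.1, -0.2, 0.5]
width: 0.654
pos [0.5693 0.2488 0.1045] tilt [-0.021 -0.017 -1.   ] yhead 167.56 q7 2.291 F [ 0.07 -0.16  0.52] T [ 0.045  0.129 -0.005] w 60.1 t 3.5667
units [0.028 0.039 0.063]
clock: 4.23
position: [0.5669, 0.2507, 0.1085]
ee_rot: [1.95, -2.426, -0.005]
force: [-5.1, -0.9, 8.8]
width: 0.132
pos [0.5669 0.2507 0.1085] tilt [-0.024 -0.015 -1.   ] yhead 167.57 q7 2.291 F [-5.07 -0.92  8.84] T [-0.455  0.582 -0.072] w 12.1 t 4.2333
units [ 0.059 -0.033  0.164]
```

```bash
python3 -m jog '[0,0,0,0,0, 0,0,0,0,0, 0,0,0,0,0]'; python3 look.py w2;  python3 go.py .5675 .248 .102
```

```text
clock: 4.48
position: [0.5668, 0.2506, 0.1087]
ee_rot: [1.951, -2.426, -0.004]
force: [-1.2, 0.4, -0.2]
width: 0.133
q [-0.365  0.595 -0.206  1.699  0.149  0.891  2.291] pos [0.5668 0.2506 0.1087] tilt [-0.024 -0.015 -1.   ] yhead 167.6 F [-1.22  0.36 -0.15] T [ 0.092  0.126 -0.012] t 4.4833
(657, array([348.1,  18.6]), array([334,   0,  41,  35], dtype=int32)) [0.5114 0.1563 0.105 ]
bush px [260.18692563 225.83223252] wing px [261.66640933 252.94383095]
pos [0.5668 0.2507 0.1087] tilt [-0.024 -0.015 -1.   ] yhead 167.6 q7 2.291 F [ 0.33  0.41 -0.99] T [ 0.039  0.015 -0.062] w 12.3 t 4.5333
units [ 0.058 -0.034  0.168]
```

View pics/w2.png

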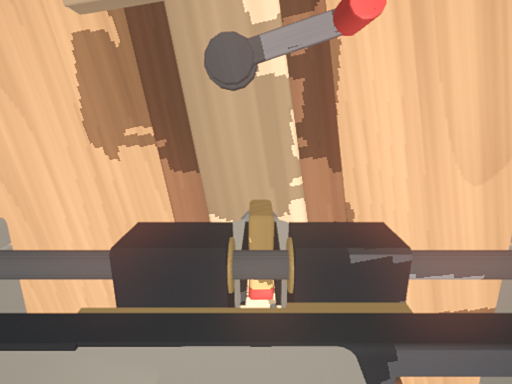

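The wrist view shows the wing, rows 203–298 at column 261, held squarely between the pads. The grip sits about 2 mm off-centre along the wing, so I'll reopen slightly, centre it and take a torque baseline.

```bash
cat > chk.py <<'E'
from cell import *
from h import *
import sys
n=int(sys.argv[1]);L=[]
for i in range(n):
    get_image("wrist");s=observe()
    M=R.from_rotvec(s["ee_rot"]).as_matrix()
    L.append([s["ft_torque"][2],s["joint_efforts"][6],np.degrees(np.arctan2(M[1,1],M[0,1])),*s["force"],*s["position"]])
L=np.array(L);print("Tz,e7,yh,F,pos",L.mean(0).round(4),"sd",L.std(0)[:3].round(3),"q7",s["joints"][6].round(3),"t",s["clock"])
E
python3 -m jog '[24,0,0,0,0, 24,0,0,0,0, 24,0.06,0,0.06,0, 24,0,0,0,0, 0,0,0,0,0, 0,0,0,0,0, 0,0,0,0,0, 0,0,0,0,0, 0,0,0,0,0]' 12; python3 chk.py 6; python3 go.py .5675 .248 .102
```

```text
clock: 5.28
position: [0.5663, 0.2479, 0.1061]
ee_rot: [1.951, -2.426, -0.005]
force: [-1.7, -0.9, 0.1]
width: 0.134
Tz,e7,yh,F,pos [ 1.100000e-03 -4.200000e-03  1.675791e+02 -6.681000e-01  5.250000e-02
 -3.019000e-01  5.662000e-01  2.479000e-01  1.061000e-01] sd [0.028 0.    0.001] q7 2.293 t 5.5833
pos [0.5662 0.248  0.1061] tilt [-0.024 -0.015 -1.   ] yhead 167.58 q7 2.293 F [ 1.04 -0.14  0.4 ] T [0.004 0.012 0.048] w 11.9 t 5.5833
units [-0.01  -0.033  0.103]
```

```bash
python3 -m jog '[0,0,0,0,0.7, 0,0,0,0,0.7, 0,0,0,0,0.7, 0,0,0,0,0.7, 0,0,0,0,0.7,0,0,0,0,0]'; python3 chk.py 3;python3 -m jog '[0,0,0,0,0.5, 0,0,0,0,0.5, 0,0,0,0,0.5, 0,0,0,0,0.5, 0,0,0,0,0]'; python3 chk.py 3; python3 go.py .5675 .248 .102
```

```text
clock: 6.08
position: [0.5646, 0.2486, 0.1061]
ee_rot: [1.454, -2.751, 0.001]
force: [0.5, -0.2, -1.2]
width: 0.132
Tz,e7,yh,F,pos [ 1.800000e-02 -4.832000e-01  1.460049e+02 -1.157700e+00  2.958000e-01
  4.278000e-01  5.646000e-01  2.486000e-01  1.062000e-01] sd [0.014 0.296 0.047] q7 1.979 t 6.2333
clock: 6.65
position: [0.5639, 0.2492, 0.1062]
ee_rot: [1.171, -2.882, 0.003]
force: [0.2, -0.7, -0.7]
width: 0.131
Tz,e7,yh,F,pos [ 2.560000e-02 -3.231000e-01  1.343861e+02 -1.154500e+00 -9.020000e-02
  7.185000e-01  5.639000e-01  2.492000e-01  1.061000e-01] sd [0.04  0.245 0.014] q7 1.81 t 6.8
pos [0.5639 0.2492 0.1062] tilt [-0.028 -0.014 -1.   ] yhead 134.39 q7 1.81 F [-1.32 -0.09  0.73] T [0.055 0.112 0.037] w 11.8 t 6.8
units [-0.046 -0.085  0.102]
```

```bash
python3 -m jog '[0,0,0,0,0.5, 0,0,0,0,0.5, 0,0,0,0,0.5, 0,0,0,0,0.5,0,0,0,0,0.5, 0,0,0,0,0.5, 0,0,0,0,0.5, 0,0,0,0,0, 0,0,0,0,0]'; python3 chk.py 6; python3 go.py .5675 .248 .102
```

```text
clock: 7.55
position: [0.563, 0.2506, 0.1062]
ee_rot: [0.638, -3.044, 0.007]
force: [-0.8, -0.6, 1.0]
width: 0.131
Tz,e7,yh,F,pos [ 4.14000e-02 -2.56000e-02  1.13598e+02 -7.13000e-01  1.27400e-01
  3.61300e-01  5.63000e-01  2.50600e-01  1.06100e-01] sd [0.023 0.034 0.039] q7 1.509 t 7.85
pos [0.563  0.2506 0.1062] tilt [-0.03  -0.011 -0.999] yhead 113.55 q7 1.509 F [-1.18  0.17 -0.45] T [0.081 0.176 0.045] w 12.0 t 7.85
units [-0.081 -0.105  0.101]
```

```bash
python3 look.py w3
```

```text
q [-0.529  0.583  0.04   1.723 -0.035  0.869  1.509] pos [0.563  0.2506 0.1062] tilt [-0.03  -0.011 -0.999] yhead 113.5 F [-1.18  0.17 -0.45] T [0.081 0.176 0.045] t 7.85
(747, array([124.8,  49.9]), array([109,  27,  31,  40], dtype=int32)) [0.5025 0.1628 0.105 ]
(233, array([260.8, 301.6]), array([248, 296,  26,  11], dtype=int32)) [0.5849 0.2587 0.105 ]
bush px [256.16625823 233.88900866] wing px [255.22510407 262.42946621]
```

View pics/w3.png

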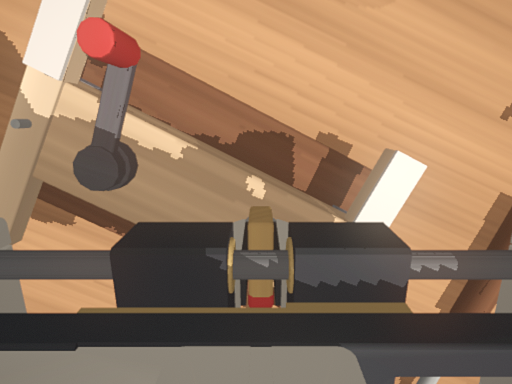

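The red tip is at (261,302) and the wing is still square in the jaws, so it has turned 54° without slipping. From here I'll use small guarded steps.

```bash
sed -i '$a sys.exit(int(L[:,0].mean()>0.085))' chk.py
J='python3 -m jog'
python3 -m jog '[0,0,0,0,0.4, 0,0,0,0,0.4, 0,0,0,0,0]' >/dev/null; python3 chk.py 5 && { python3 -m jog '[0,0,0,0,0.4, 0,0,0,0,0.4, 0,0,0,0,0]' >/dev/null; python3 chk.py 5; } && { python3 -m jog '[0,0,0,0,0.4, 0,0,0,0,0.4, 0,0,0,0,0]' >/dev/null; python3 chk.py 5; } && { python3 -m jog '[0,0,0,0,0.4, 0,0,0,0,0.4, 0,0,0,0,0]' >/dev/null; python3 chk.py 5; }
```

```text
Tz,e7,yh,F,pos [ 4.430000e-02 -1.730000e-01  1.088023e+02 -1.255800e+00  1.160000e-01
  3.818000e-01  5.628000e-01  2.510000e-01  1.062000e-01] sd [0.039 0.176 0.016] q7 1.44 t 8.4
Tz,e7,yh,F,pos [ 5.640000e-02 -1.708000e-01  1.041057e+02 -3.899000e-01  3.287000e-01
 -5.840000e-02  5.627000e-01  2.514000e-01  1.061000e-01] sd [0.023 0.179 0.017] q7 1.373 t 8.9
Tz,e7,yh,F,pos [ 4.38000e-02 -1.71800e-01  9.94123e+01 -7.43400e-01 -3.78600e-01
  1.15000e-02  5.62600e-01  2.51700e-01  1.06100e-01] sd [0.024 0.179 0.016] q7 1.305 t 9.4
Tz,e7,yh,F,pos [ 2.9500e-02 -1.7290e-01  9.4719e+01 -8.6490e-01 -6.7100e-02  3.4540e-01
  5.6260e-01  2.5210e-01  1.0610e-01] sd [0.016 0.179 0.015] q7 1.238 t 9.9
```

```bash

python3 -m jog '[0,0,0,0,0.4, 0,0,0,0,0.4, 0,0,0,0,0]' >/dev/null; python3 chk.py 5 && { python3 -m jog '[0,0,0,0,0.4, 0,0,0,0,0.4, 0,0,0,0,0]' >/dev/null; python3 chk.py 5; } && { python3 -m jog '[0,0,0,0,0.4, 0,0,0,0,0.4, 0,0,0,0,0]' >/dev/null; python3 chk.py 5; } && { python3 -m jog '[0,0,0,0,0.4, 0,0,0,0,0.4, 0,0,0,0,0]' >/dev/null; python3 chk.py 5; } && { python3 -m jog '[0,0,0,0,0.4, 0,0,0,0,0.4, 0,0,0,0,0]' >/dev/null; python3 chk.py 5; } && { python3 -m jog '[0,0,0,0,0.4, 0,0,0,0,0.4, 0,0,0,0,0]' >/dev/null; python3 chk.py 5; }
```

```text
Tz,e7,yh,F,pos [ 1.83000e-02 -1.73600e-01  9.00275e+01 -6.80700e-01  3.03200e-01
 -5.64000e-02  5.62600e-01  2.52500e-01  1.06200e-01] sd [0.019 0.178 0.016] q7 1.171 t 10.4
Tz,e7,yh,F,pos [ 4.8200e-02 -1.7410e-01  8.5334e+01 -5.4000e-01  5.5610e-01 -3.6210e-01
  5.6260e-01  2.5290e-01  1.0620e-01] sd [0.017 0.178 0.016] q7 1.103 t 10.9
Tz,e7,yh,F,pos [ 2.87000e-02 -1.74500e-01  8.06405e+01 -7.42800e-01  1.62700e-01
 -6.19800e-01  5.62600e-01  2.53200e-01  1.06200e-01] sd [0.034 0.178 0.018] q7 1.036 t 11.4
Tz,e7,yh,F,pos [ 2.70000e-02 -1.82900e-01  7.59491e+01 -2.23300e-01  5.70700e-01
 -6.26000e-01  5.62700e-01  2.53600e-01  1.06200e-01] sd [0.036 0.178 0.016] q7 0.969 t 11.9
Tz,e7,yh,F,pos [ 0.1972 -0.3247 71.2786 -0.2329  0.2223 -1.065   0.5628  0.2539  0.1062] sd [0.025 0.18  0.015] q7 0.903 t 12.4
```

Contact is clear: torque jumped from 0.03 to 0.20 N m in one step, which puts bottom at about yh 76°. I'll back off to about 166°.

```bash
python3 -m jog '[0,0,0,0,-0.4, 0,0,0,0,-0.8, 0,0,0,0,-0.8, 0,0,0,0,-0.8, 0,0,0,0,-0.8, 0,0,0,0,-0.8, 0,0,0,0,-0.8, 0,0,0,0,-0.8, 0,0,0,0,-0.8, 0,0,0,0,-0.8, 0,0,0,0,-0.8, 0,0,0,0,-0.8, 0,0,0,0,-0.8, 0,0,0,0,-0.8, 0,0,0,0,-0.8, 0,0,0,0,-0.8, 0,0,0,0,-0.8, 0,0,0,0,-0.8, 0,0,0,0,0, 0,0,0,0,0]'; python3 chk.py 3
```

```text
clock: 14.07
position: [0.5657, 0.2479, 0.1063]
ee_rot: [1.78, -2.556, -0.014]
force: [-1.0, 1.8, -0.6]
width: 0.13
Tz,e7,yh,F,pos [ 4.170000e-02  6.560000e-02  1.596745e+02 -9.483000e-01  1.231200e+00
 -8.665000e-01  5.657000e-01  2.479000e-01  1.062000e-01] sd [0.014 0.039 0.006] q7 2.185 t 14.2167
```

```bash
python3 -m jog '[0,0,0,0,-0.6, 0,0,0,0,-0.5, 0,0,0,0,0, 0,0,0,0,0, 0,0,0,0,0]'; python3 chk.py 5; python3 look.py w4
```

```text
clock: 14.63
position: [0.5661, 0.2478, 0.1063]
ee_rot: [1.918, -2.455, -0.014]
force: [-1.1, 1.4, -0.8]
width: 0.133
Tz,e7,yh,F,pos [ 1.400000e-03 -2.850000e-02  1.660516e+02 -2.294000e-01  1.242600e+00
 -9.931000e-01  5.662000e-01  2.478000e-01  1.063000e-01] sd [0.013 0.041 0.031] q7 2.278 t 14.8833
q [-0.359  0.595 -0.204  1.706  0.141  0.882  2.278] pos [0.5662 0.2478 0.1063] tilt [-0.026 -0.009 -1.   ] yhead 166.1 F [-0.09  1.54 -1.  ] T [ 0.197 -0.084  0.015] t 14.8833
(624, array([342.6,  20.5]), array([329,   0,  40,  38], dtype=int32)) [0.5114 0.1556 0.105 ]
bush px [260.03349844 231.72772592] wing px [261.7431009  260.93721835]
```

View pics/w4.png

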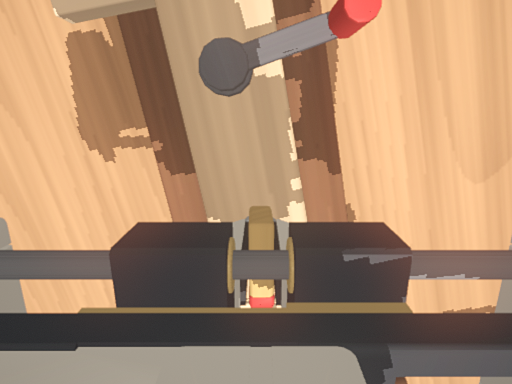

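The wing is still held square, with its red tip at (262,300) and the tool at 166°, which is 90° off bottom. I'll release, rise and recheck.

```bash
python3 -m jog '[40,0,0,0,0, 40,0,0,0,0, 40,0,0,0,0, 40,0,0,0,0, 40,0,0,-0.6,0, 40,0,0,-0.6,0, 40,0,0,-0.6,0, 40,0,0,-0.6,0, 40,0,0,0,0, 40,0,0,0,0]'; python3 look.py w5; python3 go.py .535 .152 .2
```

```text
clock: 15.77
position: [0.5686, 0.2457, 0.2051]
ee_rot: [1.913, -2.453, -0.012]
force: [-0.1, -0.9, -0.3]
width: 0.433
q [-0.349  0.495 -0.213  1.603  0.11   1.087  2.304] pos [0.5686 0.2457 0.2051] tilt [-0.029 -0.013 -0.999] yhead 165.9 F [-0.07 -0.92 -0.27] T [ 0.101  0.081 -0.009] t 15.7667
bush px [260.47093636 192.59353417] wing px [261.66842089 204.32470617]
pos [0.5689 0.2459 0.2054] tilt [-0.028 -0.013 -1.   ] yhead 165.87 q7 2.304 F [1.07 0.87 1.03] T [0.049 0.017 0.003] w 39.7 t 15.8167
units [2.481 0.244 0.188]
```

View pics/w5.png

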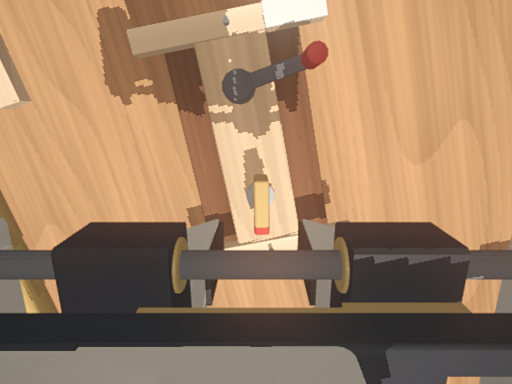

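The released wing runs (262,181)–(262,233), still in line with the tool, so it stands at 90°. The lever pivot is at (240,86) and the knob top is near (320,48).

```bash
python3 - <<'E'
from cell import *
from h import *
p=camera_params("wrist")
pv=ray(p,240,84,.085);k=ray(p,320,48,.106);print(pv,k,np.linalg.norm((pv-k)[:2]),np.degrees(np.arctan2(*(k-pv)[[1,0]])))
t=camera_params("top");im=get_image("top")
for b in reds(im,3)[3:]: print(b,ray(t,*b[1],.106).round(4))
E
python3 go.py .503 .151 .2
```

```text
[0.56097092 0.15633437 0.085     ] [0.50076924 0.14874373 0.106     ] 0.060678332595651925 -172.81367961668658
(20, array([200.2, 220.2]), array([198, 218,   5,   5], dtype=int32)) [0.5036 0.1506 0.106 ]
pos [0.5685 0.2458 0.2045] tilt [-0.03  -0.013 -0.999] yhead 165.87 q7 2.304 F [ 0.03 -0.54 -0.62] T [0.129 0.131 0.005] w 39.9 t 15.8667
units [2.694 1.006 0.192]
```

```bash
python3 -m jog '[40,0.68,0.25,0,0, 40,0.68,0.25,0,0, 40,0.68,0.25,0,0, 40,0.65,0.25,0,0, 40,0,0,0,0.95, 40,0,0,0,0.95, 40,0,0,0,0.95, 40,0,0,0,0.95, 40,0,0,0,0.95, 40,0,0,0,0.95, 40,0,0,0,0.95, 40,0,0,0,0.95, 40,0,0,0,0.95, 40,0,0,0,0.95, 40,0,0,0,0.95, 40,0,0,0,0.95,40,0,0,0,0]'; python3 go.py .5025 .150 .15;python3 look.py w6
```

```text
clock: 17.28
position: [0.4891, 0.1405, 0.1886]
ee_rot: [0.107, -3.079, 0.036]
force: [0.5, -0.4, -0.1]
width: 0.435
pos [0.4891 0.1405 0.1886] tilt [-0.06  -0.026 -0.998] yhead 94.01 q7 1.273 F [ 0.48 -0.42 -0.14] T [ 0.094 -0.026 -0.01 ] w 40.0 t 17.2833
units [-0.41   0.234  0.936]
q [-0.422  0.349  0.047  1.885 -0.017  0.973  1.273] pos [0.4891 0.1405 0.1886] tilt [-0.06  -0.026 -0.998] yhead 94.0 F [ 0.48 -0.42 -0.14] T [ 0.094 -0.026 -0.01 ] t 17.2833
bush px [379.52214461 292.80960775] wing px [396.22805943 317.69729939]
```

View pics/w6.png

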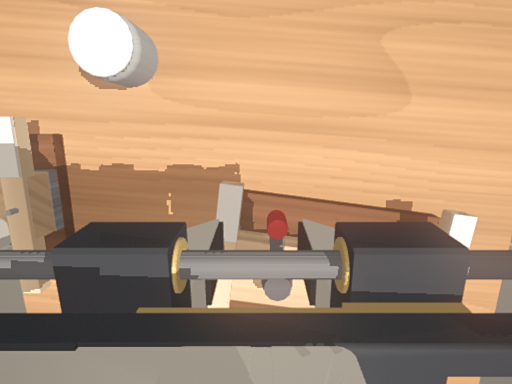

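The knob shows at (277,222), with its top face near (278,229), between the fingers. The pin tin is well clear at (115,50).

```bash
python3 - <<'E'
from cell import *
from h import *
p=camera_params("wrist");print(ray(p,278,229,.106),ray(p,276,214,.106),ray(p,278,288,.082))
E
python3 go.py .5025 .150 .108
```

```text
[0.50201402 0.15120643 0.106     ] [0.49081585 0.1487793  0.106     ] [0.56183907 0.15719738 0.082     ]
pos [0.489  0.1405 0.1885] tilt [-0.06  -0.026 -0.998] yhead 94.36 q7 1.278 F [-0.18  0.45  0.1 ] T [ 0.109 -0.076  0.019] w 40.3 t 17.3333
units [-0.479  0.255  1.982]
```

```bash
python3 -m jog '[40,-0.48,0.25,0,-0.5, 40,0,0,0.4,0, 40,0,0,0.5,0, 40,0,0,0.5,0, 40,0,0,0,0]'; python3 go.py .5025 .150 .108
```

```text
clock: 17.75
position: [0.5042, 0.1506, 0.1279]
ee_rot: [0.232, -3.07, 0.034]
force: [-0.8, -0.8, -0.1]
width: 0.436
pos [0.5042 0.1506 0.1279] tilt [-0.061 -0.027 -0.998] yhead 98.69 q7 1.341 F [-0.8  -0.8  -0.05] T [ 0.034 -0.022  0.02 ] w 40.0 t 17.75
units [0.011 0.    0.5  ]
```

```bash
python3 -m jog '[40,0,0,0.3,0, 40,0,0,0.22,0, 40,0,0,0,0]'; python3 go.py .5025 .150 .106; python3 -m jog '[0,0,0,0,0, 0,0,0,0,0, 0,0,0,0,0, 0,0,0,0,0, 0,0,0,0,0, 0,0,0,0,0, 0,0,0,0,0]' 12; python3 go.py .5025 .150 .106
```

```text
clock: 18.0
position: [0.5025, 0.1497, 0.1065]
ee_rot: [0.244, -3.067, 0.034]
force: [-0.0, -0.4, -0.1]
width: 0.432
pos [0.5025 0.1497 0.1065] tilt [-0.063 -0.027 -0.998] yhead 99.12 q7 1.348 F [-0.04 -0.4  -0.13] T [ 0.071 -0.043  0.053] w 39.7 t 18.0
units [-0.002  0.007  0.011]
clock: 18.58
position: [0.5033, 0.1505, 0.1088]
ee_rot: [0.249, -3.068, 0.032]
force: [1.5, 0.2, -5.0]
width: 0.17
pos [0.5033 0.1505 0.1088] tilt [-0.061 -0.026 -0.998] yhead 99.31 q7 1.351 F [ 1.45  0.23 -5.03] T [ 0.263 -0.266  0.03 ] w 15.6 t 18.5833
units [ 0.017 -0.008  0.072]
```

```bash
python3 -m jog '[0,0,-0.126,0,-0.8, 0,0,-0.126,0,-0.8, 0,0,-0.126,0,-0.8, 0,0,-0.126,0,-0.8, 0,0,-0.126,0,-0.8, 0,0,-0.126,0,-0.8, 0,0,-0.126,0,-0.8, 0,0,0,0,0]'; cat >arc.py <<'E'
from cell import *
import numpy as np
s=observe();d=s["position"][:2]-[.5615,.1555]
print("r",np.linalg.norm(d),"head",np.degrees(np.arctan2(d[1],d[0]))%360,"F",s["force"])
E
python3 arc.py; python3 go.py .5505 .096 .108
```

```text
clock: 19.25
position: [0.5165, 0.1197, 0.109]
ee_rot: [1.167, -2.844, -0.002]
force: [2.6, -1.2, -4.2]
width: 0.172
r 0.05748586868876247 head 218.45878083061797 F [ 2.56292907 -1.18182424 -4.24268224]
pos [0.5165 0.1197 0.109 ] tilt [-0.063 -0.025 -0.998] yhead 134.56 q7 1.933 F [ 2.56 -1.18 -4.24] T [-0.221 -0.689  0.025] w 15.7 t 19.25
units [-0.189 -1.02  -0.015]
```

```bash
python3 -m jog '[0,0.01,-0.126,0,-0.7, 0,0.01,-0.126,0,-0.8, 0,0.01,-0.126,0,-0.8, 0,0.01,-0.126,0,-0.8, 0,0.01,-0.126,0,-0.8, 0,0.01,-0.126,0,-0.8, 0,0.01,-0.126,0,-0.8, 0,0,0,0,0]'; python3 arc.py; python3 go.py .5505 .096 .108
```

```text
clock: 19.92
position: [0.544, 0.1009, 0.1092]
ee_rot: [1.933, -2.393, -0.033]
force: [2.0, -0.3, -2.8]
width: 0.173
r 0.05731771217946857 head 252.22069146128933 F [ 1.97228576 -0.30767912 -2.84385353]
pos [0.544  0.1009 0.1092] tilt [-0.064 -0.024 -0.998] yhead 167.8 q7 2.472 F [ 1.97 -0.31 -2.84] T [-0.097 -0.796  0.065] w 15.9 t 19.9167
units [ 0.085 -0.186  0.023]
```

```bash
python3 -m jog '[0,0,-0.1,0,-0.3, 0,0,-0.1,0,-0.2, 0,0,0,0,0]'; python3 arc.py; python3 -m jog '[0,0,-0.1,0,0]'; python3 arc.py;  python3 -m jog '[0,0,-0.1,0,0]'; python3 arc.py; python3 go.py .55 .096 .108
```

```text
clock: 20.17
position: [0.5501, 0.0991, 0.109]
ee_rot: [1.982, -2.35, -0.037]
force: [1.2, -1.1, -1.0]
width: 0.177
r 0.057551927753007194 head 258.55210411035915 F [ 1.17423602 -1.07440027 -0.99382483]
clock: 20.25
position: [0.5521, 0.0985, 0.1087]
ee_rot: [1.977, -2.35, -0.039]
force: [-21.2, 2.4, 8.6]
width: 0.182
r 0.05772159802494268 head 260.6704780476279 F [-21.15678814   2.40923462   8.60333361]
clock: 20.33
position: [0.5522, 0.0985, 0.1082]
ee_rot: [1.971, -2.347, -0.045]
force: [-21.0, 1.6, 17.4]
width: 0.178
r 0.057772689691264645 head 260.74280273212145 F [-20.95196976   1.61898673  17.36718825]
pos [0.5522 0.0985 0.1082] tilt [-0.078 -0.027 -0.997] yhead 169.96 q7 2.516 F [-20.95   1.62  17.37] T [ 0.442  4.799 -0.106] w 16.4 t 20.3333
units [0.07  0.043 0.012]
```

The stop is reached: force −21 N at heading 260.7°, against about 259.9° expected. I'll relax, release, retreat and check.

```bash
python3 -m jog '[0,0,0,0,0, 36,0,0,0,0, 36,0,0,0,0, 36,0,0,0,0, 36,0,0,0,0, 36,0,0,-0.5,0, 36,0,0,-0.6,0, 36,0,0,-0.7,0, 36,0,0,-0.7,0, 36,-0.6,0,-0.3,0, 36,-0.6,0,-0.3,0, 36,-0.6,0,-0.3,0, 36,-0.6,0,0,0, 36,0,0,0,0, 36,0,0,0,0]'; python3 look.py w7; python3 - <<'E'
from cell import *
import cv2
im=get_image("top")
cv2.imwrite("pics/t7.png",cv2.resize(im[150:260,120:240],None,fx=5,fy=5,interpolation=cv2.INTER_CUBIC)[:,:,::-1])
E
```

```text
clock: 21.58
position: [0.5834, 0.1998, 0.2469]
ee_rot: [1.951, -2.369, -0.044]
force: [0.1, -1.4, 0.3]
width: 0.395
q [-0.206  0.494 -0.314  1.51   0.141  1.24   2.407] pos [0.5834 0.1998 0.2469] tilt [-0.074 -0.024 -0.997] yhead 168.9 F [ 0.12 -1.39  0.3 ] T [ 0.131  0.024 -0.003] t 21.5833
bush px [274.15157524 224.6254916 ] wing px [278.49843038 237.47138719]
```

View pics/w7.png

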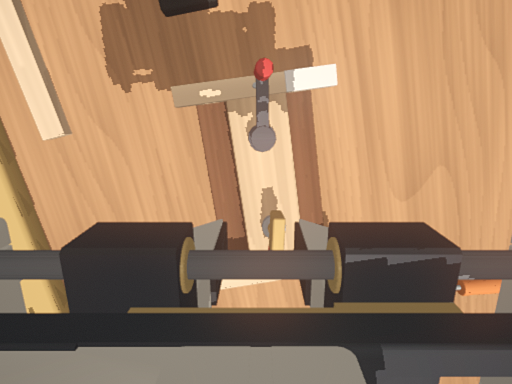

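The lever now runs from (262,137) to the knob at (264,69), along the rail. I'll check the angle and the wing heading numerically.

```bash
python3 - <<'E'
from cell import *
from h import *
p=camera_params("wrist");im=get_image("wrist")
print([b for b in reds(im,30)])
pv=ray(p,262.5,134,.085);k=ray(p,264,72,.106);d=(k-pv)[:2];print(pv,k,np.linalg.norm(d),np.degrees(np.arctan2(d[1],d[0]))%360)
# rail edges at z=.06: left (232,130)-(246,210)?, yaw of rail
c=im[60:260,200:320];cv2.imwrite("pics/c8.png",cv2.resize(c,None,fx=3,fy=3)[:,:,::-1])
s=observe();print(s["force"],s["dq"].round(3))
E
```

```text
[]
[0.56134666 0.15116261 0.085     ] [0.55172006 0.10022321 0.106     ] 0.05184104038360378 259.29837217174406
[-0.4727851  -0.76299022  0.13919847] [0.014 0.    0.009 0.007 0.005 0.002 0.002]
```

View pics/t7.png

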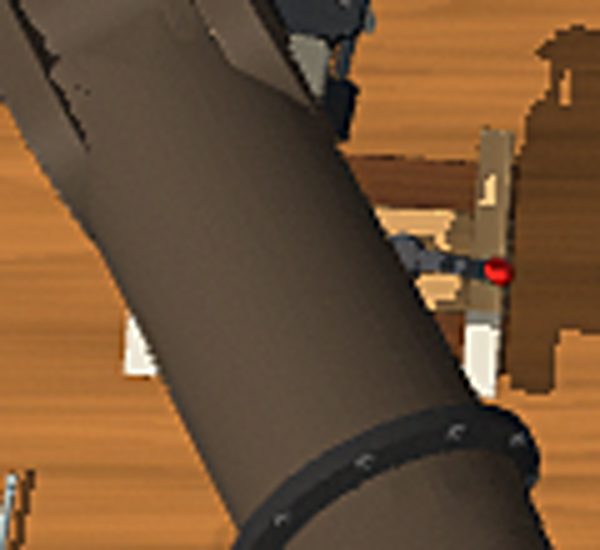

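The top view shows the knob at its end position over the −y key stick. The wrist rays put the lever heading at 259.3°, against a predicted stop of 259.9°. The arm is clear and at rest.

```bash
python3 -m jog '[36,0,0,0,0, 36,0,0,0,0]'; python3 -c "
from cell import *
print(sign_off())"
```

```text
clock: 21.9
position: [0.5828, 0.1959, 0.2458]
ee_rot: [1.944, -2.37, -0.043]
force: [-0.6, -0.7, 0.3]
width: 0.39
the job is handed in; nothing more can be done
None
```

The bolt is bottomed and backed off a quarter turn, the lock lever is at its stop, and I handed the job in at 21.9 s. `sign_off()` gave no verdict.

- **Bottoming:** I turned the brass bolt clockwise about 92° in guarded steps until it bottomed. The torque jumped from about 0.03 to 0.20 N m in one step. That is about 0.16 N m on the keybed, under the 0.3 limit.
- **Back-off:** I backed it off to 90° above the estimated bottom, and after release the wing was still in line with the tool. At the end the arm hid most of the wing, so I could not re-measure its heading.
- **Lock lever:** I swung it until it met the stop at about 21 N, then let go. The last wrist picture puts it at 259°, against about 260° expected at the stop.
- **At hand-in:** the arm stood clear, at rest, with about zero force. It never went near the finished section or the tools, but I did not measure their positions again.
- **Odd readings:**
  - The bolt axis implied by the tool's drift was about 4.5 mm from the camera estimate.
  - The torque read slightly positive partway through the back-off, where I expected it negative.
  - In the last check, the lever measured 52 mm long instead of 60, because I picked its pixels roughly.

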